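Clamp an uncut lens with the loose crank of a lens clamp

TASK

Lift the loose crank out of its wooden stand, put its hex end down the guide tube of the lens clamp and, without forcing it, feel for the hidden hex socket at the bottom until the crank drops fully home. Then wind the crank clockwise until the lens is held between the fixed jaw and the sprung pad with the pad pushed in about half of its travel, never bottomed out. Leave the crank seated, and leave the spray bottle, the spare lens and the wooden-handled driver where they are.

Things in the scene. Friction and masses are not known exactly. Their poses are not given: they have to be found in the camera images.
- crank: loose steel crank, 0.34 kg, standing upright. Origin at the tip of its hex end, on its turning axis; z up, x along its arm to the handle. Upwards from the tip: hex shank 24 mm across flats, 27.7 over corners (flats face +-x and every 60 deg on) to 48 mm; collar, 48 mm dia, to 58; round neck, 16 mm dia, to 76; flat black arm to 100. Starts in the stand, tip 14 mm above the worktop
- crank_hub (a point): centre of the crank's flat black arm on the turning axis, 88 mm above the tip: the place to grip the crank from above, across the arm's width. The arm is 18 mm wide, 24 mm high, and runs from 18 mm behind the axis to 76 mm in front of it (+x)
- crank_grip (a point): middle of the red upright handle on the crank's arm, 60 mm from the turning axis and 128 mm above the tip. It is a round sleeve of 22 mm diameter, from 102 to 150 mm above the tip, that spins freely on its pin: a gripper that holds it need not turn while it goes round
- stand: turned wooden stand, fixed, 62 mm diameter, 62 mm high, with an 88 mm foot; origin under its centre. Its plain round bore holds the crank's shank loosely (about 2 mm of play) and the collar rests on its top: lift the crank by 52 mm or more to be clear
- clamp: lens clamp fixed to the worktop, base plate 100 x 264 mm; origin under the plate's centre, y along it from the drive well (y = -85 mm) past the blue sliding carriage with its sprung pad and the lens to the fixed jaw with a white V (y = +90 mm). The steel guide tube of the well is 60 mm high, all else at most 46 mm
- well (a point): centre of the mouth of the steel guide tube, 60 mm above the worktop; axes as the clamp. Mouth countersunk from 41 to 29 mm diameter over 7 mm; the 29.2 mm bore leaves the crank 0.7 mm of play all round. A crank whose hex does not match the hidden socket (more than about 8 deg off) rests on the socket's rim with its tip 34 mm below this point
- seat (a point): floor of the hidden hex socket (25.8 mm across flats, 15 mm deep), 48 mm below the tube's mouth; axes as the clamp. The socket stands at an unknown angle that nothing here tells: turn the crank (at most 60 deg) until it drops in. Fully home, its tip is here and its collar rests on the tube. The drive is greased. Press lightly, under 20 N (the rim bears 40): that does not turn the socket
- pad_face (a point): centre of the white face of the sprung pad that presses the lens's edge, 38 mm above the worktop; pad 64 mm wide, 16 mm high. It starts 2 to 18 mm from the lens. Turning the seated crank clockwise seen from above drives carriage and pad to the clamp's +y by 6 mm per radian; this takes about 5 N at the handle, and it stays where it is left
- pad (a joint): how far the sprung pad is pushed into the carriage, m: 0 = free, 0.009 = bottomed out, the visible 9 mm gap with two coil springs closed. It gives from 5 N on, 5 N more per mm, which adds about 0.5 N per mm to the force at the handle. The pad gives only once the lens has reached the V, 2.9 to 4.4 rad of crank from the start
- lens: uncut round lens, 64 mm diameter, 9 mm thick, 24 g, lying flat and loose on two white rests 28 mm above the worktop, between the pad and the V of the fixed jaw; origin under its centre. The pad pushes it along; in the V its centre is at y = +56 mm of the clamp
- spray_bottle: lens cleaner pump bottle, 37 mm diameter, 128 mm high, bystander; origin under its centre
- spare_lens: another uncut lens, 66 mm diameter, 10 mm high, bystander; origin under its centre
- wood_handle_driver: slotted screwdriver with wooden handle, 152 mm long, bystander; origin under its middle
Not all that is in view belongs to the job. What is shaped like the lens but purple is not meant.

How it is judged:
By the outcome, as a careful person would: the job done as asked, in the order asked, and still so for the second after the job is handed in, with the robot touching nothing.
It also fails if it takes over 72 s, if anything falls off the work surface, if the arm or the gripper's body presses on something with over 40 N, if the wrist force passes 120 N, or if a joint passes its speed limit or range.

ROBOT

A 7-joint arm with a two-finger parallel gripper is mounted at the origin on a cart in front of the work surface, level with it; the furniture and walls round the work are solid. World frame = base frame: x ahead of the robot, y to its left, z up, the work surface at z = 0. Lengths are in m, angles in rad, forces in N, time in s.
With the tool pointing down it reaches from about 0.35 to 0.9 m from the base axis. Payload 8.1 kg.
Tool frame: the origin (TCP) lies midway between the tips of the shut fingers; the grasp point (between the pads) lies arm.tcp_to_grasp behind it (arm.tcp_to_grasp is the distance from the TCP to the grasp point, in m); z points along the fingers, y is the line along which they close (so a half turn about z gives the same grasp; the last joint's range is limited). The gripper opens to 92 mm and grips with 3 to 60 N. Pads are 19 mm wide; open, the fingers measure 130 mm over their backs; the gripper's body (75 mm by 190 mm) begins 47 mm behind the grasp point.
Start: joints at [1.155, 0.434, 0.025, 1.573, -0.012, 1.134, -0.075], TCP at [0.192, -0.595, 0.2] pointing down, gripper open.
Joint ranges: [-2.62, 2.62], [-0.44, 2.09], [-1.27, 1.32], [0.08, 2.57], [-1.32, 4.46], [0.12, 2], [-2.74, 2.74]. Speed limits (rad/s): [2.22, 2.22, 3.01, 3.01, 3.14, 3.14, 3.14].

INTERFACE

Orientations are given as a rotation vector (axis times angle).
In Python, from cell import observe, get_image, arm gives the robot as it stands. The module is installed in compiled form; this text tells all that it offers.
- The arm moves only by the tool drive_tool, never from a script. Its argument "steps" is a list of rows, each a list of 5 numbers: the closure, from 0 (fully open) to 1 (shut), then the shift along the world's x, y, z in mm, then the turn about the world's z in rad. In form: [[hand, x, y, z, roll], ...]. A call has 1 to 20 rows; each row shifts and turns the commanded pose from where the row before left it; what a row does not reach is not made up. A row lasts 1/12 s, in which the tool goes at most 41.7 mm and 7.16 degrees, less where a joint would pass 70% of its speed; a pose out of reach is approached as far as the arm can. A call with a gripper value outside its range is refused whole. The fingers move at their own pace and stop on an object; "grip_force" is the grip in N (left out, the last holds). Time passes only in rows, so rows that do not move let the fingers close. It gives the time, the measured TCP pose, the force, the opening and the grip force at its end, in the units of the state.
- observe(): the state, without advancing time (a new reading comes with each control period).
- get_image(name): name is "scene" or "top" or "wrist"; returns a dict with "image" (400x640x3 uint8, red, green, blue), "vfov" (degrees; the focal length in pixels is half the picture's height over the tangent of half this angle, whatever the lens; pixels are square), "cx", "cy" (the principal point, pixels), "xyz" and "attitude" of the camera in the world. Camera axes: x right, y down, z forward; pixel columns grow to the right and rows downward; lengths in m; the calibration is good to about 2 mm. A picture is of the moment at which its call begins. There is no depth.
- arm.sign_off(): hands the job in; it is judged then, once.
The state is a dict: "clock": time; "joints": joint angles; "dq": joint speeds; "joint_efforts": joint torques, N m; "position": TCP position; "ee_rot": TCP orientation; "force": force on the tool from outside, world axes, zero at the start; "ft_torque": the same for the moment, N m; "width": opening from 0.0 (shut) to 1.0 (fully open); "gripper_force": force on a finger pad.
Only numpy, scipy, OpenCV 4.12 (cv2) and the standard library are available. Lean on these libraries where they do the work, as an engineer would, in place of code of your own. Each camera call takes 0.05 s, during which the arm holds its last target. There are 200 camera calls.

## Working session

There is one attempt and no reset: what is moved stays moved. The work goes in short steps, Python scripts to look and compute and a tool call to move; the robot and the scene stay as the last step left them, time stands still between calls to the robot, and variables do not carry over. Pictures are saved under pics/ and viewed, at most 10 in all, crops included, and the job is handed in when it is done.

Besides the shell and the picture viewer there is one more tool, called after "Call:" by a JSON object that holds its "name" and its "arguments". drive_tool: Moves the arm, as the interface text tells. Its arguments: {"type":"object","properties":{"steps":{"type":"array"},"grip_force":{"type":"number"}},"required":["steps"]}

```bash
mkdir -p pics; cat > h.py <<'E'
import numpy as np,cv2
from cell import observe,get_image,arm
def R(a):
    a=np.array(a,float)
    if a.shape==(3,3): return a
    return cv2.Rodrigues(a.reshape(3,1))[0]
def ray(c,u,v):
    f=200/np.tan(np.radians(c['vfov'])/2)
    return np.array(c['xyz']),R(c['attitude'])@np.array([(u-c['cx'])/f,(v-c['cy'])/f,1.])
def onz(c,u,v,z):
    o,d=ray(c,u,v); return o+d*(z-o[2])/d[2]
def proj(c,p):
    f=200/np.tan(np.radians(c['vfov'])/2); q=R(c['attitude']).T@(np.array(p)-c['xyz']); return q[:2]/q[2]*f+[c['cx'],c['cy']]
def tri(l):
    A=0;b=0
    for c,u,v in l:
        o,d=ray(c,u,v); d=d/np.linalg.norm(d); P=np.eye(3)-np.outer(d,d); A=A+P;b=b+P@o
    return np.linalg.solve(A,b)
def save(c,n): cv2.imwrite('pics/'+n,c['image'][:,:,::-1])
E
python3 - <<'E'
from h import *
import pickle
C={}
for n in ['scene','top','wrist']:
    c=get_image(n);C[n]=c
    print(n,{k:v for k,v in c.items() if k!='image'})
pickle.dump(C,open('c0.pkl','wb'))
save(C['scene'],'s0.png');save(C['top'],'t0.png')
print(observe(),arm.tcp_to_grasp)
E
```

```text
scene {'vfov': 53.32499653266224, 'cx': 318.67312780240957, 'cy': 198.34753413747237, 'xyz': array([0.23790159, 0.62539531, 0.90703577]), 'attitude': array([-0.63830489,  2.71435966, -1.0795764 ])}
top {'vfov': 42.411214633537746, 'cx': 310.8338042832431, 'cy': 200.55752142918618, 'xyz': array([ 0.31147336, -0.0482927 ,  1.45036223]), 'attitude': array([-2.12851206,  2.12185357, -0.19525538])}
wrist {'vfov': 67.11227927496049, 'cx': 318.03265573141414, 'cy': 199.0373031065964, 'xyz': array([ 0.27214519, -0.56872517,  0.38315301]), 'attitude': array([ 2.32622291, -1.68944298, -0.27123217])}
{'clock': 0.15, 'joints': array([ 1.15538543,  0.43506192,  0.0250243 ,  1.57386059, -0.01158923,
        1.13401518, -0.07507609]), 'dq': array([ 0.00050299, -0.00424993,  0.0005612 , -0.00446178, -0.00059618,
       -0.0026854 , -0.00054742]), 'joint_efforts': array([ 1.05563413e-03, -6.68258786e+01,  9.85611007e-01, -3.14696825e+01,
       -6.05053967e-02,  3.92937788e-02,  1.04693586e-04]), 'position': array([ 0.1921284 , -0.5943045 ,  0.19973713]), 'ee_rot': array([-3.10212430e+00, -4.89048820e-01,  5.09481234e-04]), 'force': array([-0.26602817, -1.37845614,  0.08150826]), 'ft_torque': array([-0.04273555,  0.04013898,  0.0111231 ]), 'gripper_force': 0.0, 'width': 1.0024246968375468} 0.0188
```

View pics/t0.png

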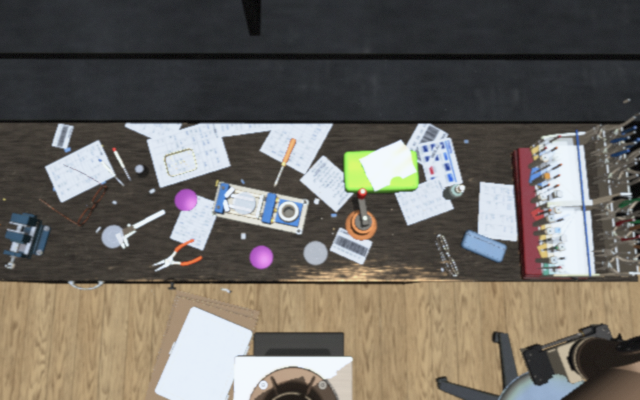

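View pics/s0.png

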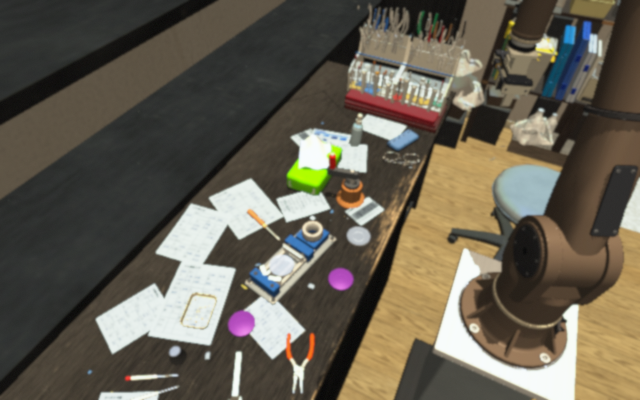

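Top view: stand with crank at about (361,225), red handle at (362,193), guide tube at (289,211), and the fixed jaw at the left end (222,195). Scene view: tube mouth (312,229), red handle (333,161), stand (351,193).

```bash
python3 - <<'E'
from h import *
import pickle
C=pickle.load(open('c0.pkl','rb'));t,s=C['top'],C['scene']
def red(c):
    h=cv2.cvtColor(c['image'],cv2.COLOR_RGB2HSV);m=(((h[...,0]<6)|(h[...,0]>173))&(h[...,1]>170)&(h[...,2]>90)).astype('uint8')
    n,l,st,ce=cv2.connectedComponentsWithStats(m)
    return [(ce[i].round(1),st[i]) for i in range(1,n) if st[i,4]>8]
print('top',red(t));print('scene',red(s))
for n,a,b in [('well',(289,211),(312,229)),('red',(362,193),(333,161))]:
    print(n,tri([(t,*a),(s,*b)]))
print('handle',onz(t,362,193,.15),'stand',onz(t,361,225,.06),'jaw',onz(t,222,195,.04),'spare',onz(t,315,252,.01),'bottle',onz(t,455,191,.12),'bottle top z?')
a=cv2.resize(t['image'][170:250,200:400],None,fx=4,fy=4,interpolation=cv2.INTER_CUBIC)
cv2.imwrite('pics/t0c.png',a[:,:,::-1])
E
```

```text
top [(array([361.2, 195. ]), array([358, 192,   9,   6,  25], dtype=int32))]
scene [(array([390.3, 109.9]), array([346,  96,  88,  27, 220], dtype=int32)), (array([332.2, 162.5]), array([330, 156,   5,  13,  47], dtype=int32)), (array([126.9, 378. ]), array([125, 376,   5,   5,  20], dtype=int32))]
well [0.54206132 0.0124753  0.05429017]
red [ 0.57401232 -0.18077109  0.13751072]
handle [ 0.57293727 -0.17919607  0.15      ] stand [ 0.50227485 -0.18420725  0.06      ] jaw [0.58814169 0.20017213 0.04      ] spare [ 0.43277606 -0.05963291  0.01      ] bottle [ 0.58511138 -0.4272568   0.12      ] bottle top z?
```

View pics/t0c.png

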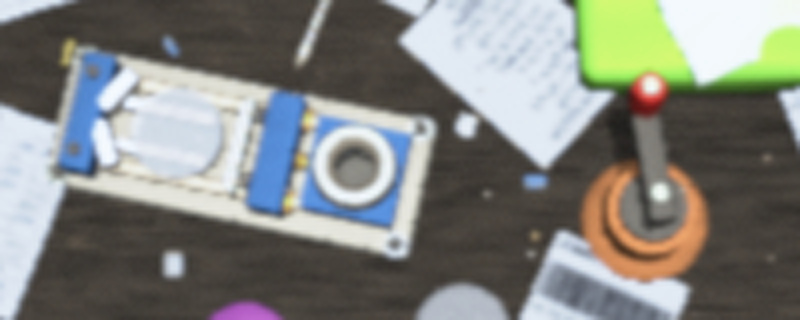

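Crop: arm runs from the hub screw, about full-picture (364.7,217.5), to the red handle top (362.5,192.5). Tube mouth is at about (288.7,211.5), fixed jaw at the left. The clamp's +y points left in the image and slightly up.

```bash
python3 - <<'E'
from h import *
import pickle
C=pickle.load(open('c0.pkl','rb'));t,s=C['top'],C['scene']
h=onz(t,364.7,217.5,.114);g=onz(t,362.5,192.5,.164);w=onz(t,288.7,211.5,.06)
print(h,g,w,'arm yaw',np.arctan2(*(g-h)[1::-1]))
j=onz(t,222,198,.04); print('jaw',j, 'clamp y dir',np.arctan2(*(j-w)[1::-1]))
# green box height: near edge corners
a=onz(t,345,190,0);print(a, proj(s,a))
M=R(observe()['ee_rot']);print(M.round(3)); c=C['wrist'];print((M.T@(c['xyz']-observe()['position'])).round(3),(M.T@R(c['attitude'])).round(3))
E
```

```text
[ 0.51471245 -0.1889151   0.114     ] [ 0.57142434 -0.17907891  0.164     ] [0.53884804 0.01280724 0.06      ] arm yaw 0.17173303124639216
jaw [0.5796272 0.1998778 0.04     ] clamp y dir 1.3561658283354063
[ 0.61173356 -0.14559416  0.        ] [315.06240647 196.8908641 ]
[[ 0.951  0.308 -0.001]
 [ 0.308 -0.951  0.001]
 [-0.    -0.001 -1.   ]]
[ 0.084  0.    -0.183] [[ 0.001 -0.951 -0.31 ]
 [ 1.     0.002 -0.   ]
 [ 0.001 -0.31   0.951]]
```

Call:
{"name": "drive_tool", "arguments": {"steps": [[0, 20, 27, 4, -0.01], [0, 20, 27, 4, -0.01], [0, 20, 27, 4, -0.01], [0, 20, 27, 4, -0.01], [0, 20, 27, 4, -0.01], [0, 20, 27, 4, -0.01], [0, 20, 27, 4, -0.01], [0, 20, 27, 4, -0.01], [0, 20, 27, 4, -0.01], [0, 20, 27, 4, -0.01], [0, 20, 27, 4, -0.01], [0, 20, 27, 4, -0.01], [0, 20, 27, 4, -0.01], [0, 20, 27, 4, -0.01], [0, 20, 27, 4, 0], [0, 0, 0, 0, 0], [0, 0, 0, 0, 0]]}}

```text
clock: 1.57
position: [0.4934, -0.1875, 0.2603]
ee_rot: [-3.129, -0.278, -0.0]
force: [-0.8, -1.0, 0.0]
width: 1.002
gripper_force: 0.0
```

```bash
python3 - <<'E'
from h import *
import pickle
c=get_image('wrist');pickle.dump(c,open('w1.pkl','wb'));save(c,'w1.png')
o=observe();print(o['position'],o['clock'],o['force'])
for p in [(.5147,-.1889,.114),(.5388,.0128,.06)]: print(proj(c,p))
E
```

```text
[ 0.49224654 -0.18932265  0.26002643] 1.6167 [ 0.05307089 -0.31903219 -0.71577836]
[322.66220686 160.78785629]
[162.40523342 103.76601142]
```

View pics/w1.png

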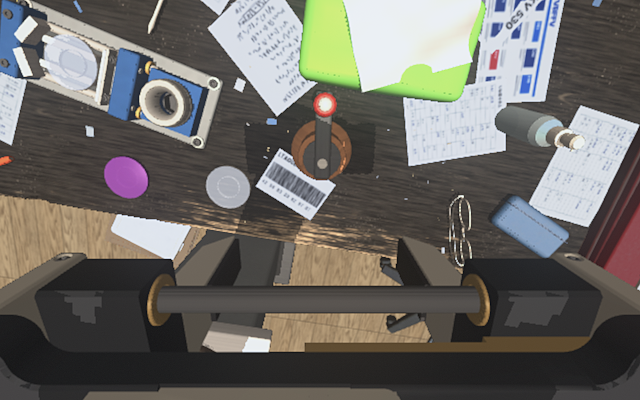

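Wrist view: hub screw at (322,164), red handle top at (325,104), tube mouth at about (167,102); nothing sits between stand and well below the arm. Refining with ellipse and blob fits.

```bash
python3 - <<'E'
from h import *
import pickle
c=pickle.load(open('w1.pkl','rb'));C=pickle.load(open('c0.pkl','rb'));t=C['top']
im=c['image'];h=cv2.cvtColor(im,cv2.COLOR_RGB2HSV)
m=(((h[...,0]<8)|(h[...,0]>172))&(h[...,1]>120)&(h[...,2]>90)).astype('uint8');m[:,:310]=0;m[:,345:]=0;m[:85]=0;m[125:]=0
ys,xs=np.nonzero(m);print('red',xs.mean(),ys.mean(),xs.min(),xs.max(),ys.min(),ys.max())
g=cv2.cvtColor(im,cv2.COLOR_RGB2GRAY)
# tube rim: bright low-saturation blob
m=((h[...,1]<60)&(h[...,2]>120)).astype('uint8');q=np.zeros_like(m);q[72:132,135:197]=m[72:132,135:197]
cs,_=cv2.findContours(q,cv2.RETR_CCOMP,cv2.CHAIN_APPROX_NONE)
for k in cs:
    if len(k)>25: print(len(k),cv2.fitEllipse(k))
# screw
s=im[150:178,308:336].astype(float).mean(2);_,_,_,loc=cv2.minMaxLoc(cv2.GaussianBlur(s,(5,5),0));print('screw',loc[0]+308,loc[1]+150)
hub=onz(c,loc[0]+308,loc[1]+150,.114);red=onz(c,xs.mean(),ys.mean(),.164);print(hub,red,np.arctan2(*(red-hub)[1::-1]),np.linalg.norm((red-hub)[:2]))
print('tri hub',tri([(c,loc[0]+308,loc[1]+150),(t,364.7,217.5)]),'tri red',tri([(c,xs.mean(),ys.mean()),(t,362.5,193)]))
a=cv2.resize(im[70:190,120:360],None,fx=3,fy=3,interpolation=cv2.INTER_CUBIC);cv2.imwrite('pics/w1c.png',a[:,:,::-1])
E
```

```text
red 324.36059479553904 104.23791821561338 313 336 92 116
181 ((160.1319122314453, 105.25638580322266), (46.41811752319336, 52.3173942565918), 4.007024765014648)
81 ((162.91905212402344, 101.90330505371094), (21.783435821533203, 28.12801170349121), 152.36167907714844)
68 ((188.23448181152344, 75.89141082763672), (9.011947631835938, 32.7960205078125), 102.86466217041016)
screw 320 164
[ 0.51063865 -0.18665224  0.114     ] [ 0.57398034 -0.17875617  0.164     ] 0.12401858363628027 0.06383194816474157
tri hub [ 0.51295169 -0.18687426  0.12639896] tri red [ 0.57356094 -0.17985689  0.14842279]
```

View pics/w1c.png

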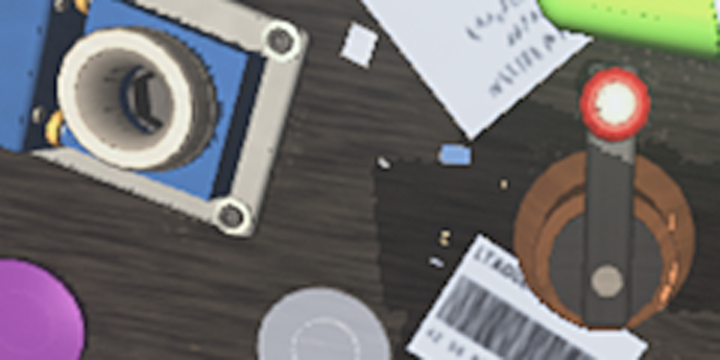

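Crop: rim centre at crop (127,98), full (162.3,102.7); screw at full (322,163.7), handle top at (325,104.5).

```bash
python3 - <<'E'
from h import *
import pickle
c=pickle.load(open('w1.pkl','rb'));C=pickle.load(open('c0.pkl','rb'));t=C['top']
h=onz(c,322,163.7,.114);g=onz(c,325,104.5,.166);print(h,g,np.arctan2(*(g-h)[1::-1]),np.linalg.norm((g-h)[:2]))
print('well',onz(c,162.3,102.7,.06),'tri',tri([(c,162.3,102.7),(t,288.7,211.5)]))
o=observe();print(o['position'],(h-o['position'])*1000)
E
```

```text
[ 0.51136455 -0.18877252  0.114     ] [ 0.57387871 -0.17930919  0.166     ] 0.15023819305786018 0.06322638370157492
well [0.54002611 0.0129505  0.06      ] tri [0.53948287 0.01312221 0.05900708]
[ 0.49224654 -0.18932265  0.26002643] [  19.11801062    0.55013034 -146.02642637]
```

Call:
{"name": "drive_tool", "arguments": {"steps": [[0, 6, 0, -10, -0.01], [0, 6, 0, -20, -0.01], [0, 6, 0, -30, 0], [0, 0, 0, -30, 0], [0, 0, 0, -30, 0], [0, 0, 0, -25, 0], [0, 0, 0, -20, 0], [0, 0, 0, -11, 0], [0, 0, 0, 0, 0], [1, 0, 0, 0, 0], [1, 0, 0, 0, 0], [1, 0, 0, 0, 0], [1, 0, 0, 0, 0], [1, 0, 0, 0, 0], [1, 0, 0, 0, 0], [1, 0, 0, 0, 0], [1, 0, 0, 0, 0]], "grip_force": 40}}

```text
clock: 3.03
position: [0.5104, -0.1897, 0.0845]
ee_rot: [3.132, 0.24, 0.0]
force: [-0.2, -0.1, -0.3]
width: 0.472
gripper_force: 0.0
```

Call:
{"name": "drive_tool", "arguments": {"steps": [[1, 0, 0, 0, 0], [1, 0, 0, 0, 0], [1, 0, 0, 0, 0], [1, 0, 0, 0, 0], [1, 0, 0, 0, 0], [1, 0, 0, 0, 0], [1, 0, 0, 0, 0], [1, 0, 0, 0, 0]], "grip_force": 40}}

```text
clock: 3.7
position: [0.5103, -0.1896, 0.0843]
ee_rot: [-3.132, -0.24, 0.0]
force: [0.1, 0.7, 0.6]
width: 0.187
gripper_force: 40.0
```

Call:
{"name": "drive_tool", "arguments": {"steps": [[1, 0, 0, 5, 0], [1, 0, 0, 8, 0], [1, 0, 0, 12, 0], [1, 0, 0, 15, 0], [1, 0, 0, 15, 0], [1, 0, 0, 15, 0], [1, 0, 0, 10, 0], [1, 0, 0, 5, 0], [1, 0, 0, 0, 0], [1, 0, 0, 0, 0]]}}

```text
clock: 4.53
position: [0.51, -0.1897, 0.1691]
ee_rot: [3.132, 0.239, -0.001]
force: [-0.3, 0.3, -4.0]
width: 0.185
gripper_force: 40.0
```

```bash
python3 - <<'E'
from h import *
import pickle
c=get_image('wrist');pickle.dump(c,open('w2.pkl','wb'))
o=observe();print(o['position'],o['force'],o['width'])
cv2.imwrite('pics/w2.png',cv2.resize(c['image'][40:300,120:440],None,fx=2.3,fy=2.3,interpolation=cv2.INTER_CUBIC)[:,:,::-1])
E
```

```text
[ 0.50971357 -0.18962882  0.16862072] [ 0.23171397 -0.38184366 -2.82718395] 0.18634492573960884
```

View pics/w2.png

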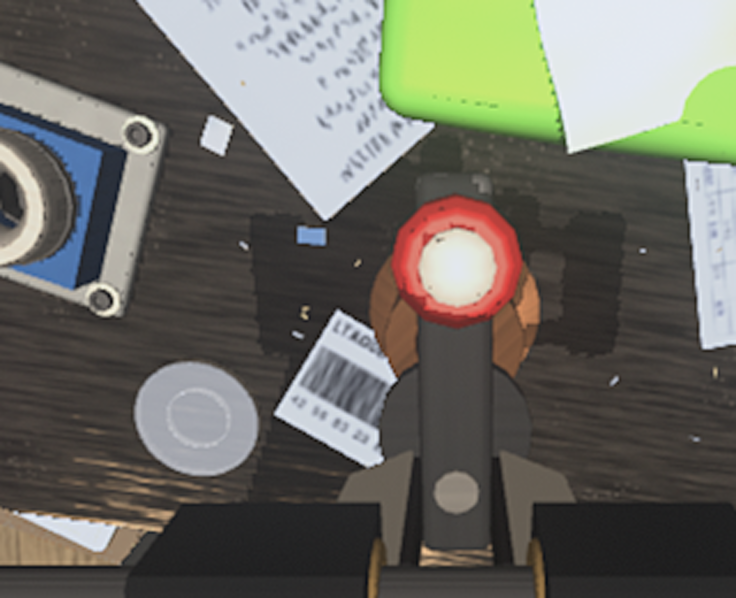

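Crop: crank held in the fingers, hub screw at full (318.3,253.9), handle top at (319.1,155.7), shank clear of the stand, mouth visible at left.

```bash
python3 - <<'E'
from h import *
import pickle
c=pickle.load(open('w2.pkl','rb'));o=observe();p=o['position'];M=R(o['ee_rot'])
h=onz(c,318.3,253.9,p[2]+.0297);g=onz(c,319.1,155.7,p[2]+.0817);print(h,g,np.arctan2(*(g-h)[1::-1]),np.linalg.norm((g-h)[:2]),np.arctan2(M[1,0],M[0,0]))
for r in (.06,):
    print(h-p, M.T@(h-p), (np.array([.5397,.0130,0])-h)*1000)
E
```

```text
[ 0.51066433 -0.19003925  0.19832072] [ 0.57549778 -0.18022312  0.25032072] 0.15026399101072477 0.06557235172937372 0.15267032607792677
[ 0.00095075 -0.00041043  0.0297    ] [ 0.00084171  0.00053843 -0.02970125] [  29.03567181  203.03924646 -198.32071619]
```

Call:
{"name": "drive_tool", "arguments": {"steps": [[1, 1, 7, 0, 0], [1, 2, 15, 0, 0], [1, 2.5, 20, 0, 0], [1, 3, 20, 0, 0], [1, 3, 20, 0, 0], [1, 3, 20, 0, 0], [1, 3, 20, 0, 0], [1, 3, 20, 0, 0], [1, 3, 20, 0, 0], [1, 2, 18, 0, 0], [1, 1.5, 15, 0, 0], [1, 1, 8, 0, 0], [1, 0, 0, -10, 0], [1, 0, 0, -10, 0], [1, 0, 0, -10, 0], [1, 0, 0, -5, 0], [1, 0, 0, 0, 0], [1, 0, 0, 0, 0]]}}

```text
clock: 6.08
position: [0.5379, 0.0125, 0.1337]
ee_rot: [3.132, 0.238, -0.002]
force: [-0.1, -1.0, -2.6]
width: 0.186
gripper_force: 40.0
```

```bash
python3 - <<'E'
from h import *
o=observe();print(o['position'],o['force'])
cs=[]
for n in ['scene','top','wrist']:
    c=get_image(n); u,v=proj(c,[.5397,.013,.075]);u,v=int(u),int(v);r=30 if n!='wrist' else 90
    u=max(u,r);v=min(max(v,r),400-r);cs.append(cv2.resize(c['image'][v-r:v+r,u-r:u+r],(264,400),interpolation=cv2.INTER_CUBIC) if 0 else cv2.resize(c['image'][v-r:v+r,u-r:u+r],(266,266),interpolation=cv2.INTER_CUBIC)); print(n,u,v,r)
cv2.imwrite('pics/m3.png',np.hstack(cs)[:,:,::-1])
E
```

```text
[0.53789949 0.0124611  0.13371589] [-0.08471583 -0.95985301 -2.62794419]
scene 313 224 30
top 288 210 30
wrist 317 202 90
```

View pics/m3.png

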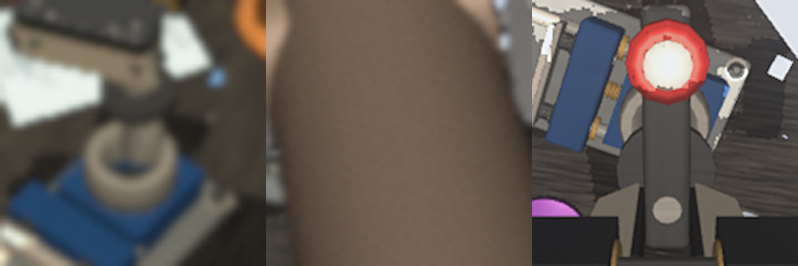

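Scene crop: shank sits over the mouth, centred within a few mm. Wrist crop: the tube's rim shows evenly on both sides of the arm. Lowering gently.

Call:
{"name": "drive_tool", "arguments": {"steps": [[1, 0, 0, -3, 0], [1, 0, 0, -3, 0], [1, 0, 0, -2, 0], [1, 0, 0, -2, 0], [1, 0, 0, 0, 0], [1, 0, 0, 0, 0]]}}

```text
clock: 6.73
position: [0.5386, 0.0134, 0.1244]
ee_rot: [-3.132, -0.24, -0.001]
force: [0.2, 0.1, -2.5]
width: 0.189
gripper_force: 40.0
```

Call:
{"name": "drive_tool", "arguments": {"steps": [[1, 0, 0, -2, 0], [1, 0, 0, -2, 0], [1, 0, 0, -2, 0], [1, 0, 0, -2, 0], [1, 0, 0, 0, 0], [1, 0, 0, 0, 0]]}}

```text
clock: 7.23
position: [0.5382, 0.0133, 0.116]
ee_rot: [-3.132, -0.24, 0.001]
force: [2.0, 0.9, -3.9]
width: 0.188
gripper_force: 40.0
```

Call:
{"name": "drive_tool", "arguments": {"steps": [[1, 0.5, 0.2, -2, 0], [1, 0, 0, -3, 0], [1, 0, 0, -3, 0], [1, 0, 0, -3, 0], [1, 0, 0, -3, 0], [1, 0, 0, 0, 0], [1, 0, 0, 0, 0]]}}

```text
clock: 7.82
position: [0.5386, 0.0135, 0.102]
ee_rot: [3.132, 0.24, -0.001]
force: [2.7, 0.6, -3.7]
width: 0.184
gripper_force: 40.0
```

Call:
{"name": "drive_tool", "arguments": {"steps": [[1, 0.5, 0.2, -1, 0], [1, 0, 0, -1, 0], [1, 0, 0, -1, 0], [1, 0, 0, -1, 0], [1, 0, 0, -1, 0], [1, 0, 0, 0, 0], [1, 0, 0, 0, 0]]}}

```text
clock: 8.4
position: [0.5391, 0.0137, 0.0972]
ee_rot: [3.132, 0.24, -0.001]
force: [2.3, -0.3, -4.7]
width: 0.188
gripper_force: 40.0
```

Call:
{"name": "drive_tool", "arguments": {"steps": [[1, 0.5, 0, -1, 0], [1, 0, 0, -0.5, 0], [1, 0, 0, -0.5, 0], [1, 0, 0, 0, 0], [1, 0, 0, 0, 0]]}}

```text
clock: 8.82
position: [0.5397, 0.0137, 0.0953]
ee_rot: [3.132, 0.24, -0.0]
force: [1.6, 0.4, -3.0]
width: 0.19
gripper_force: 40.0
```

Call:
{"name": "drive_tool", "arguments": {"steps": [[1, 0, 0, -0.5, 0], [1, 0, 0, -0.5, 0], [1, 0, 0, -0.5, 0], [1, 0, 0, -0.5, 0], [1, 0, 0, 0, 0], [1, 0, 0, 0, 0]]}}

```text
clock: 9.32
position: [0.5408, 0.0139, 0.0942]
ee_rot: [-3.132, -0.24, -0.003]
force: [3.1, -0.3, 4.3]
width: 0.182
gripper_force: 40.0
```

Call:
{"name": "drive_tool", "arguments": {"steps": [[1, 0, 0, 0, -0.03], [1, 0, 0.1, 0, -0.04], [1, 0, 0.1, 0, -0.04], [1, 0, 0, -0.3, -0.04], [1, 0, 0, 0, 0], [1, 0, 0, 0, 0]]}}

```text
clock: 9.82
position: [0.541, 0.0139, 0.0941]
ee_rot: [3.141, 0.004, 0.004]
force: [2.0, -0.8, 7.0]
width: 0.186
gripper_force: 40.0
```

Call:
{"name": "drive_tool", "arguments": {"steps": [[1, 0, 0, 0, -0.03], [1, 0, 0.1, 0, -0.04], [1, 0, 0.1, 0, -0.04], [1, 0, 0.1, 0, -0.04], [1, 0, 0, 0, 0], [1, 0, 0, 0, 0]]}}

```text
clock: 10.32
position: [0.5408, 0.014, 0.0938]
ee_rot: [3.133, -0.231, 0.003]
force: [2.4, -1.5, 5.4]
width: 0.186
gripper_force: 40.0
```

Call:
{"name": "drive_tool", "arguments": {"steps": [[1, 0, 0, 0, -0.03], [1, 0, 0.1, 0, -0.04], [1, 0, 0.1, -0.2, -0.04], [1, 0, 0.1, 0, -0.04], [1, 0, 0, 0, 0], [1, 0, 0, 0, 0]]}}

```text
clock: 10.82
position: [0.5401, 0.0142, 0.0931]
ee_rot: [3.107, -0.463, 0.001]
force: [2.3, -1.2, -2.8]
width: 0.187
gripper_force: 40.0
```

Contact lost: the hex matches. Lowering home.

Call:
{"name": "drive_tool", "arguments": {"steps": [[1, 0, 0, -1, 0], [1, 0, 0, -1, 0], [1, 0, 0, -1, 0], [1, 0, 0, -1, 0], [1, 0, 0, 0, 0], [1, 0, 0, 0, 0]]}}

```text
clock: 11.32
position: [0.5395, 0.0144, 0.0885]
ee_rot: [3.107, -0.465, -0.001]
force: [2.6, -1.2, -4.2]
width: 0.187
gripper_force: 40.0
```

Call:
{"name": "drive_tool", "arguments": {"steps": [[1, 0, 0, -1, 0], [1, 0, 0, -1, 0], [1, 0, 0, -1, 0], [1, 0, 0, -1, 0], [1, 0, 0, -1, 0], [1, 0, 0, -1, 0], [1, 0, 0, 0, 0], [1, 0, 0, 0, 0]]}}

```text
clock: 11.98
position: [0.5397, 0.0145, 0.0827]
ee_rot: [3.107, -0.465, -0.001]
force: [1.6, -0.7, -4.3]
width: 0.186
gripper_force: 40.0
```

Call:
{"name": "drive_tool", "arguments": {"steps": [[1, 0, 0, -1, 0], [1, 0, 0, -1, 0], [1, 0, 0, -0.7, 0], [1, 0, 0, -0.7, 0], [1, 0, 0, 0, 0], [1, 0, 0, 0, 0]]}}

```text
clock: 12.48
position: [0.5399, 0.0148, 0.0812]
ee_rot: [-3.107, 0.465, -0.001]
force: [-6.1, -1.5, 18.9]
width: 0.184
gripper_force: 40.0
```

Call:
{"name": "drive_tool", "arguments": {"steps": [[1, 0, 0, 1, 0], [1, 0, 0, 1, 0], [0, 0, 0, 0, 0], [0, 0, 0, 0, 0], [0, 0, 0, 0, 0], [0, 0, 0, 0, 0], [0, 0, 0, 0, 0], [0, 0, 0, 0, 0], [0, 0, 0, 20, 0], [0, 0, 0, 30, 0], [0, 0, 0, 30, 0], [0, 0, 0, 30, 0], [0, 0, 0, 10, 0], [0, 0, 0, 0, 0], [0, 0, 0, 0, 0]]}}

```text
clock: 13.73
position: [0.5399, 0.0145, 0.2015]
ee_rot: [-3.107, 0.465, -0.001]
force: [-0.3, 0.2, 0.5]
width: 0.995
gripper_force: 0.0
```

```bash
python3 - <<'E'
from h import *
import pickle
c=get_image('wrist');pickle.dump(c,open('w4.pkl','wb'));save(c,'w4.png')
o=observe();print(o['position'],o['force'],o['width'],o['joints'].round(2))
for p in [(.540,.0135,.112),(.598,-.004,.162)]: print(proj(c,p))
E
```

```text
[0.53919846 0.01440336 0.20048632] [-0.18226492  0.13352481 -0.51667098] 0.9960662620243154 [-0.01  0.31 -0.16  1.77  0.05  1.07 -2.05]
[318.54544293 193.57641066]
[318.36837973 134.03049282]
```

View pics/w4.png

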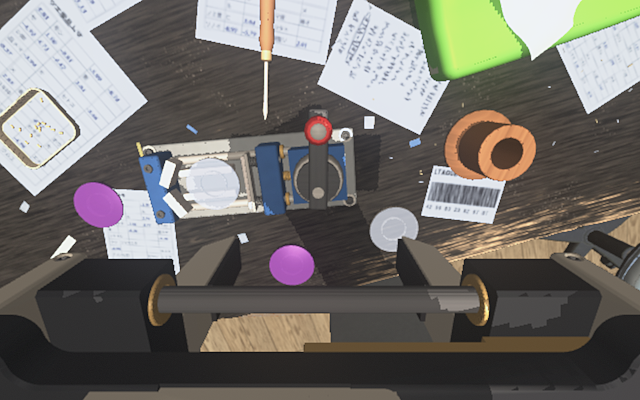

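Wrist view: crank seated with collar on the tube; hub screw at (318,193.5), handle at (318.5,130); lens at (212,183), pad bar at (245,180), carriage at (270,180). Going for the handle.

Call:
{"name": "drive_tool", "arguments": {"steps": [[0, 15, -4.5, 0, 0], [0, 15, -4.5, 0, 0], [0, 15, -4.5, 0, 0], [0, 14, -4.5, 0, 0], [0, 0, 0, -20, 0], [0, 0, 0, -20, 0], [0, 0, 0, -20, 0], [0, 0, 0, -15, 0], [0, 0, 0, -5, 0], [0, 0, 0, 0, 0], [1, 0, 0, 0, 0], [1, 0, 0, 0, 0], [1, 0, 0, 0, 0], [1, 0, 0, 0, 0], [1, 0, 0, 0, 0], [1, 0, 0, 0, 0], [1, 0, 0, 0, 0], [1, 0, 0, 0, 0], [1, 0, 0, 0, 0], [1, 0, 0, 0, 0]], "grip_force": 20}}

```text
clock: 15.45
position: [0.5988, -0.0035, 0.1214]
ee_rot: [3.107, -0.465, -0.0]
force: [0.4, -0.7, 0.4]
width: 0.326
gripper_force: 0.0
```

Call:
{"name": "drive_tool", "arguments": {"steps": [[1, 0, 0, 0, 0], [1, 0, 0, 0, 0], [1, 0, 0, 0, 0], [1, 0, 0, 0, 0], [1, 0, 0, 0, 0]]}}

```text
clock: 15.87
position: [0.5988, -0.0035, 0.1214]
ee_rot: [3.107, -0.465, -0.0]
force: [1.2, -0.4, 1.2]
width: 0.232
gripper_force: 20.0
```

```bash
python3 - <<'E'
import numpy as np
a=-.297-.1*np.arange(0,56);p=60*np.c_[np.cos(a),np.sin(a)];d=np.diff(p.round(1),axis=0).round(1)
for i in range(0,55,5): print(i,d[i:i+5].tolist())
E
```

```text
0 [[-2.1, -5.6], [-2.6, -5.4], [-3.1, -5.1], [-3.6, -4.8], [-4.1, -4.4]]
5 [[-4.5, -4.0], [-4.8, -3.5], [-5.2, -3.0], [-5.5, -2.5], [-5.7, -1.9]]
10 [[-5.8, -1.3], [-6.0, -0.7], [-6.0, -0.2], [-6.0, 0.5], [-5.9, 1.0]]
15 [[-5.7, 1.7], [-5.6, 2.2], [-5.3, 2.7], [-5.1, 3.3], [-4.6, 3.7]]
20 [[-4.3, 4.2], [-3.9, 4.6], [-3.3, 5.0], [-2.9, 5.3], [-2.3, 5.5]]
25 [[-1.7, 5.8], [-1.2, 5.9], [-0.5, 5.9], [0.0, 6.0], [0.6, 6.0]]
30 [[1.2, 5.9], [1.8, 5.7], [2.4, 5.5], [2.9, 5.2], [3.4, 5.0]]
35 [[3.9, 4.5], [4.3, 4.2], [4.8, 3.7], [5.0, 3.2], [5.4, 2.7]]
40 [[5.6, 2.1], [5.8, 1.6], [5.9, 1.0], [6.0, 0.4], [6.0, -0.2]]
45 [[5.9, -0.8], [5.8, -1.4], [5.7, -2.0], [5.5, -2.5], [5.1, -3.1]]
50 [[4.8, -3.5], [4.5, -4.0], [4.0, -4.5], [3.6, -4.8], [3.0, -5.2]]
```

Call:
{"name": "drive_tool", "arguments": {"steps": [[1, -2.1, -5.6, 0, 0], [1, -2.6, -5.4, 0, 0], [1, -3.1, -5.1, 0, 0], [1, -3.6, -4.8, 0, 0], [1, -4.1, -4.4, 0, 0], [1, 0, 0, 0, 0]]}}

```text
clock: 16.37
position: [0.5835, -0.0288, 0.122]
ee_rot: [-3.105, 0.466, -0.003]
force: [1.5, 3.3, 0.7]
width: 0.232
gripper_force: 20.3
```

Call:
{"name": "drive_tool", "arguments": {"steps": [[1, -4.5, -4.0, 0, 0], [1, -4.8, -3.5, 0, 0], [1, -5.2, -3.0, 0, 0], [1, -5.5, -2.5, 0, 0], [1, -5.7, -1.9, 0, 0], [1, -5.8, -1.3, 0, 0], [1, -6.0, -0.7, 0, 0], [1, -6.0, -0.2, 0, 0], [1, -6.0, 0.5, 0, 0], [1, -5.9, 1.0, 0, 0], [1, -5.7, 1.7, 0, 0], [1, -5.6, 2.2, 0, 0], [1, -5.3, 2.7, 0, 0], [1, -5.1, 3.3, 0, 0], [1, -4.6, 3.7, 0, 0], [1, 0, 0, 0, 0]]}}

```text
clock: 17.7
position: [0.5023, -0.0343, 0.1229]
ee_rot: [3.103, -0.469, 0.006]
force: [-0.1, -9.1, 12.6]
width: 0.232
gripper_force: 20.0
```

Call:
{"name": "drive_tool", "arguments": {"steps": [[1, -4.3, 4.2, 0, 0], [1, -3.9, 4.6, 0, 0], [1, -3.3, 5.0, 0, 0], [1, -2.9, 5.3, 0, 0], [1, -2.3, 5.5, 0, 0], [1, -1.7, 5.8, 0, 0], [1, -1.2, 5.9, 0, 0], [1, -0.5, 5.9, 0, 0], [1, 0, 0, 0, 0], [1, 0, 0, 0, 0]]}}

```text
clock: 18.53
position: [0.4788, 0.0083, 0.1226]
ee_rot: [3.102, -0.468, -0.005]
force: [-14.4, -7.3, 29.0]
width: 0.23
gripper_force: 20.4
```

```bash
python3 - <<'E'
from h import *
import pickle
o=observe();print(o['position'],o['force'],o['joints'].round(2))
p=o['position'];print('ang',np.arctan2(p[1]-.0141,p[0]-.5414),np.hypot(p[1]-.0141,p[0]-.5414))
cs=[]
for n in ['wrist','scene']:
    c=get_image(n);pickle.dump(c,open(n+'5.pkl','wb'))
    w=np.array([.5407,.0138,0]);ey=np.array([np.cos(1.356),np.sin(1.356),0])
    q=proj(c,w+ey*.12+[0,0,.038]);print(n,q)
    u,v=q.astype(int);r=70 if n=='wrist' else 45
    u=min(max(u,r),640-r);v=min(max(v,r),400-r);print(u,v,r);cs.append(cv2.resize(c['image'][v-r:v+r,u-r:u+r],(400,400),interpolation=cv2.INTER_CUBIC))
cv2.imwrite('pics/m5.png',np.hstack(cs)[:,:,::-1])
E
```

```text
[0.47880854 0.00826797 0.12259377] [-14.40213717  -7.31844346  29.03353602] [ 0.    0.3  -0.17  2.    0.07  0.85 -2.07]
ang -3.0486847168928386 0.0628625787384404
wrist [154.63024675 143.88258729]
154 143 70
scene [283.45349749 261.56835198]
283 261 45
```

View pics/m5.png

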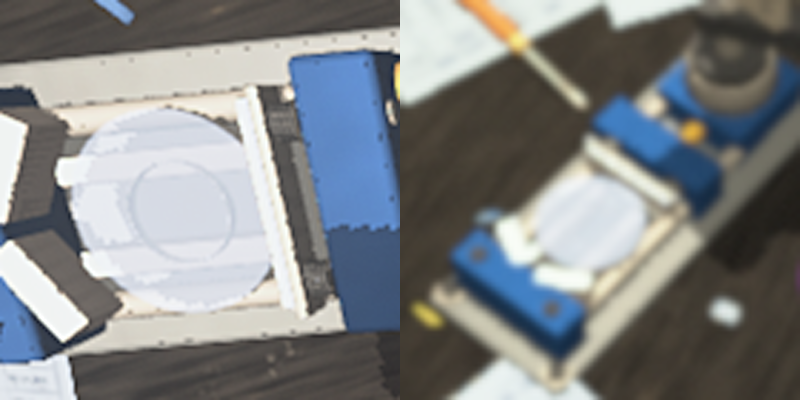

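Wrist crop: pad bar touches the lens (lens centre crop (175,208) → full (145,146)), still short of the V; pad gap fully open. The grip is stressed (29 N vertical), so I'll open briefly to relieve it and re-grip.

Call:
{"name": "drive_tool", "arguments": {"steps": [[0.5, 0, 0, 0, 0], [0.5, 0, 0, 0, 0], [0.5, 0, 0, 0, 0], [0.5, 0, 0, 0, 0], [0.5, 0, 0, 0, 0], [0.5, -2, 0, 1, 0], [0.5, 0, 0, 0, 0], [0.5, 0, 0, 0, 0]]}}

```text
clock: 19.3
position: [0.4793, 0.0115, 0.1224]
ee_rot: [3.107, -0.465, -0.0]
force: [-0.1, 0.5, 0.1]
width: 0.501
gripper_force: 0.2
```

```bash
python3 - <<'E'
from h import *
import pickle
c=pickle.load(open('wrist5.pkl','rb'));s=pickle.load(open('scene5.pkl','rb'))
w=np.array([.5402,.0135]);
a=1.356
L=onz(c,145.3,145.8,.035);d=L[:2]-w;print('wrist',L,d,np.arctan2(d[1],d[0]),np.linalg.norm(d)*1000-85)
L=onz(s,283-45+592/400*90-90,261-45+222/400*90,.035);d=L[:2]-w;print('scene',L,np.arctan2(d[1],d[0]),np.linalg.norm(d)*1000-85)
o=observe();print(o['position'],o['force'],o['width'])
w=get_image('wrist');pickle.dump(w,open('w6.pkl','wb'))
h=cv2.cvtColor(w['image'],cv2.COLOR_RGB2HSV);m=(((h[...,0]<8)|(h[...,0]>172))&(h[...,1]>120)&(h[...,2]>90)).astype('uint8')
n,l,st,ce=cv2.connectedComponentsWithStats(m);print([(ce[i].round(1),st[i].tolist()) for i in range(1,n) if st[i,4]>40],proj(w,o['position']+[0,0,.04]))
E
```

```text
wrist [0.56725158 0.14140768 0.035     ] [0.02705158 0.12790768] 1.3623746457304462 45.736994981674314
scene [0.56593136 0.14372309 0.035     ] 1.3757148579664242 47.74093626533198
[0.47933382 0.01146854 0.12240765] [-0.10579727  0.52835877  0.14690783] 0.5009267138423668
[(array([337.7, 237. ]), [321, 210, 39, 62, 1533])] [316.95380375 264.70044593]
```

Call:
{"name": "drive_tool", "arguments": {"steps": [[1, 0, 0, 0, 0], [1, 0, 0, 0, 0], [1, 0, 0, 0, 0], [1, 0, 0, 0, 0], [1, 0, 0, 0, 0], [1, 0, 0, 0, 0], [1, 0, 0, 0, 0]], "grip_force": 15}}

```text
clock: 19.93
position: [0.479, 0.0096, 0.1227]
ee_rot: [3.105, -0.467, -0.001]
force: [-3.4, -7.5, 6.8]
width: 0.233
gripper_force: 15.1
```

Call:
{"name": "drive_tool", "arguments": {"steps": [[1, 0, 6, 0, 0], [1, 0.6, 6, 0, 0], [1, 1.2, 5.9, 0, 0], [1, 1.8, 5.7, 0, 0], [1, 2.4, 5.5, 0, 0], [1, 2.9, 5.2, 0, 0], [1, 3.4, 5, 0, 0], [1, 0, 0, 0, 0]]}}

```text
clock: 20.6
position: [0.4905, 0.0511, 0.1225]
ee_rot: [3.106, -0.464, -0.004]
force: [-6.8, -1.5, 10.4]
width: 0.236
gripper_force: 15.3
```

Call:
{"name": "drive_tool", "arguments": {"steps": [[1, 3.9, 4.5, 0, 0], [1, 4.3, 4.2, 0, 0], [1, 4.8, 3.7, 0, 0], [1, 5, 3.2, 0, 0], [1, 5.4, 2.7, 0, 0], [1, 5.6, 2.1, 0, 0], [1, 0, 0, 0, 0], [1, 0, 0, 0, 0]]}}

```text
clock: 21.27
position: [0.5197, 0.0724, 0.1226]
ee_rot: [-3.107, 0.463, 0.003]
force: [-6.0, 1.1, 8.9]
width: 0.232
gripper_force: 15.1
```

```bash
cat > look.py <<'E'
import sys
from h import *
import pickle
tag=sys.argv[1]
o=observe();p=o['position'];print(p,o['force'],'ang',np.arctan2(p[1]-.0137,p[0]-.5398))
c=get_image('wrist');pickle.dump(c,open(tag+'.pkl','wb'))
w=np.array([.5402,.0135,0]);ey=np.array([np.cos(1.362),np.sin(1.362),0])
q=proj(c,w+ey*.105+[0,0,.038]);u,v=q.astype(int);r=60
u=min(max(u,r),640-r);v=min(max(v,r),400-r);print(q,u,v)
cv2.imwrite(f'pics/{tag}.png',cv2.resize(c['image'][v-r:v+r,u-r:u+r],(600,600),interpolation=cv2.INTER_CUBIC)[:,:,::-1])
E
python3 look.py w7
```

```text
[0.51970852 0.07243704 0.12261088] [-6.01860931  1.1444549   8.85234911] ang 1.9003784641797339
[257.61975951 165.99609533] 257 165
```

View pics/w7.png

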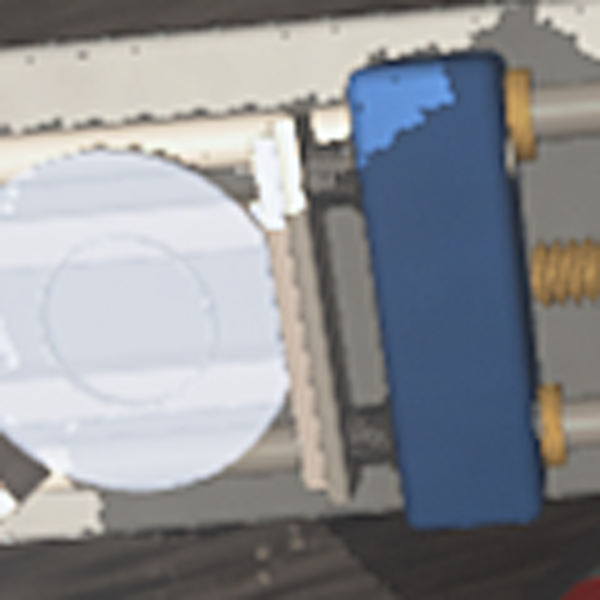

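Crop: lens centre at about (130,320), pad bar against its right edge; front of pad at 288 and carriage edge at 380 on row 300 (92 px, same as before scaled), so springs are still free.

```bash
python3 - <<'E'
from h import *
import pickle
c=pickle.load(open('w7.pkl','rb'));f=lambda x,y:(197+x/5,105+y/5)
w=np.array([.5402,.0135]);e=np.array([np.cos(1.362),np.sin(1.362)])
for n,x,y,z in [('lens',130,320,.035),('lens right',290,330,.035),('pad front top',280,300,.046),('carr edge',380,300,.046),('carr back',520,300,.046)]:
    P=onz(c,*f(x,y),z)[:2]-w;print(n,(P@e*1000-85).round(1))
E
```

```text
lens 52.7
lens right 23.8
pad front top 22.1
carr edge 4.7
carr back -19.8
```

```bash
cat > prof.py <<'E'
import sys,pickle
from h import *
w=np.array([.5402,.0135]);a=1.362;e=np.array([np.cos(a),np.sin(a)]);ex=np.array([np.sin(a),-np.cos(a)])
def prof(c,xs,z=.046):
    ys=np.arange(-10,45,1.);P=np.array([[proj(c,[*(w+e*(y+85)/1e3+ex*x/1e3),z]) for y in ys] for x in xs],np.float32)
    return ys,cv2.remap(c['image'],P[...,0],P[...,1],cv2.INTER_LINEAR)
if __name__=='__main__':
  for t in sys.argv[1:]:
    c=pickle.load(open(t+'.pkl','rb'))
    for x0 in (-18,0,18):
        ys,s=prof(c,np.arange(x0-3,x0+4,2));m=np.median(s,0).astype(int)
        print(t,x0,' '.join(f'{int(y)}:{r[0]},{r[2]-r[0]}' for y,r in zip(ys,m)))
E
python3 prof.py wrist5 w7
```

```text
wrist5 -18 -10:67,54 -9:67,54 -8:67,54 -7:67,54 -6:67,55 -5:67,54 -4:62,52 -3:88,20 -2:112,-4 -1:120,-7 0:117,-7 1:105,-6 2:89,-5 3:88,-4 4:89,-4 5:91,-5 6:78,-3 7:148,-19 8:239,-14 9:245,-8 10:237,-14 11:237,1 12:240,5 13:243,3 14:237,2 15:199,-2 16:195,12 17:216,13 18:217,13 19:217,13 20:216,13 21:217,12 22:217,13 23:217,12 24:215,13 25:215,13 26:215,13 27:216,13 28:217,12 29:217,13 30:217,13 31:217,13 32:218,12 33:217,13 34:216,12 35:215,13 36:216,13 37:216,13 38:216,12 39:217,12 40:216,14 41:217,12 42:217,12 43:217,12 44:216,12
wrist5 0 -10:96,103 -9:96,102 -8:95,102 -7:95,102 -6:96,101 -5:94,102 -4:88,96 -3:109,40 -2:134,-9 -1:135,-8 0:133,-6 1:107,-5 2:82,-3 3:84,-4 4:86,-4 5:86,-4 6:80,-3 7:149,-18 8:239,-12 9:244,-5 10:238,-13 11:235,2 12:240,5 13:241,4 14:239,1 15:221,7 16:213,15 17:214,14 18:214,14 19:214,14 20:214,15 21:215,14 22:206,17 23:199,19 24:210,14 25:217,13 26:214,14 27:214,14 28:214,14 29:214,14 30:214,14 31:214,14 32:214,13 33:214,13 34:214,14 35:214,13 36:214,13 37:214,13 38:214,14 39:214,14 40:214,14 41:214,14 42:214,14 43:214,14 44:214,14
wrist5 18 -10:95,101
[... 1389 characters left out ...]
,13 26:213,14 27:213,14 28:213,14 29:213,14 30:213,14 31:213,14 32:213,14 33:213,14 34:206,16 35:208,15 36:214,13 37:213,14 38:213,14 39:213,14 40:213,14 41:213,14 42:213,14 43:213,14 44:213,14
w7 18 -10:65,55 -9:65,55 -8:65,56 -7:65,56 -6:65,55 -5:66,55 -4:66,54 -3:66,55 -2:67,55 -1:67,55 0:67,55 1:67,55 2:67,56 3:68,56 4:65,55 5:63,43 6:71,14 7:98,-7 8:108,-7 9:106,-5 10:106,-5 11:107,-5 12:100,-5 13:89,-5 14:77,-4 15:85,-6 16:180,-10 17:210,-10 18:203,-15 19:205,-17 20:229,9 21:241,6 22:242,5 23:221,0 24:197,1 25:194,4 26:204,-1 27:227,6 28:229,7 29:229,7 30:229,7 31:228,7 32:229,7 33:229,7 34:229,7 35:229,7 36:229,7 37:229,7 38:230,6 39:230,6 40:229,6 41:226,8 42:223,9 43:222,10 44:223,9
```

Call:
{"name": "drive_tool", "arguments": {"steps": [[1, 5.8, 1.6, 0, 0], [1, 5.9, 1, 0, 0], [1, 6, 0.4, 0, 0], [1, 6, -0.2, 0, 0], [1, 5.9, -0.8, 0, 0], [1, 0, 0, 0, 0], [1, 0, 0, 0, 0]]}}

```text
clock: 21.9
position: [0.5496, 0.0756, 0.1227]
ee_rot: [-3.105, 0.462, 0.003]
force: [-5.1, 4.7, 6.4]
width: 0.235
gripper_force: 15.0
```

```bash
cat > gap.py <<'E'
import sys,pickle
from prof import *
o=observe();p=o['position'];print(p,o['force'].round(1),o['width'],'ang',np.arctan2(p[1]-.0137,p[0]-.5398))
c=get_image('wrist');pickle.dump(c,open(sys.argv[1]+'.pkl','wb'))
for x0 in (-18,0,18):
    ys,s=prof(c,np.arange(x0-3,x0+4,2));m=np.median(s,0).astype(int)
    print(x0,' '.join(f'{int(y)}:{r[0]},{r[2]-r[0]}' for y,r in zip(ys,m) if 0<y<32))
E
python3 gap.py w8
```

```text
[0.54958477 0.07556949 0.1226888 ] [-5.1  4.7  6.4] 0.2348602540799377 ang 1.4139436841156348
-18 1:62,55 2:62,55 3:63,54 4:63,54 5:63,55 6:63,55 7:60,52 8:57,37 9:67,7 10:80,-5 11:80,-4 12:81,-3 13:82,-4 14:87,-5 15:94,-6 16:80,-5 17:87,-6 18:142,-18 19:165,-22 20:163,-22 21:166,-23 22:191,-29 23:202,-32 24:200,-30 25:169,-23 26:133,-14 27:143,-10 28:166,-21 29:164,-15 30:183,-5 31:197,8
0 1:64,55 2:63,56 3:64,55 4:64,56 5:64,56 6:64,55 7:60,53 8:62,38 9:105,1 10:129,-9 11:129,-8 12:129,-8 13:129,-8 14:123,-8 15:98,-6 16:74,-4 17:89,-8 18:144,-19 19:167,-22 20:162,-21 21:166,-22 22:195,-30 23:203,-32 24:200,-34 25:188,-13 26:199,17 27:212,15 28:211,14 29:211,14 30:210,15 31:210,14
18 1:63,55 2:63,56 3:63,56 4:64,56 5:64,56 6:64,56 7:61,55 8:56,42 9:85,4 10:105,-7 11:114,-7 12:118,-6 13:120,-7 14:110,-7 15:88,-6 16:72,-4 17:82,-5 18:143,-18 19:169,-22 20:164,-21 21:170,-23 22:199,-30 23:205,-31 24:203,-32 25:182,-25 26:185,-17 27:197,-5 28:221,9 29:224,9 30:228,7 31:229,6
```

Call:
{"name": "drive_tool", "arguments": {"steps": [[1, 5.8, -1.4, 0, 0], [1, 5.7, -2, 0, 0], [1, 5.5, -2.5, 0, 0], [1, 5.1, -3.1, 0, 0], [1, 4.8, -3.5, 0, 0], [1, 0, 0, 0, 0], [1, 0, 0, 0, 0]]}}

```text
clock: 22.53
position: [0.5774, 0.0642, 0.123]
ee_rot: [-3.104, 0.461, 0.0]
force: [-3.1, 6.9, 5.2]
width: 0.232
gripper_force: 15.0
```

```bash
python3 gap.py w9
```

```text
[0.57735888 0.06420812 0.12295541] [-3.1  6.9  5.2] 0.23177056962763573 ang 0.9313905589029207
-18 1:117,-19 2:116,-19 3:117,-20 4:117,-20 5:117,-20 6:117,-20 7:116,-19 8:116,-19 9:117,-19 10:117,-19 11:117,-19 12:117,-19 13:117,-20 14:116,-18 15:117,-19 16:117,-19 17:116,-18 18:116,-18 19:145,-21 20:150,-22 21:155,-18 22:169,-7 23:180,-6 24:198,-2 25:224,-4 26:213,-18 27:232,-23 28:234,-21 29:234,-20 30:235,-9 31:237,-7
0 1:62,54 2:63,54 3:63,54 4:63,54 5:63,54 6:63,55 7:63,54 8:63,55 9:62,55 10:58,51 11:78,23 12:119,-6 13:115,-11 14:99,-12 15:90,-8 16:76,-5 17:72,-4 18:117,-14 19:158,-21 20:164,-22 21:157,-20 22:180,-27 23:199,-31 24:199,-32 25:193,-23 26:199,8 27:207,18 28:208,15 29:207,15 30:207,15 31:207,15
18 1:61,54 2:62,53 3:62,53 4:62,54 5:63,53 6:63,55 7:63,55 8:63,56 9:63,55 10:59,52 11:65,29 12:98,-4 13:120,-8 14:123,-7 15:101,-6 16:76,-5 17:73,-4 18:119,-14 19:160,-21 20:165,-22 21:155,-20 22:175,-26 23:198,-30 24:200,-32 25:194,-26 26:185,0 27:209,11 28:216,13 29:224,9 30:224,8 31:223,10
```

Call:
{"name": "drive_tool", "arguments": {"steps": [[1, 4.5, -4, 0, 0], [1, 4, -4.5, 0, 0], [1, 0, 0, 0, 0], [1, 0, 0, 0, 0]]}}

```text
clock: 22.92
position: [0.5862, 0.0563, 0.1232]
ee_rot: [-3.103, 0.46, -0.001]
force: [-2.2, 7.6, 6.0]
width: 0.232
gripper_force: 15.1
```

```bash
python3 gap.py w10
```

```text
[0.58621831 0.05626662 0.12319028] [-2.2  7.6  6. ] 0.23227938612798044 ang 0.7421404669146952
-18 1:116,-20 2:116,-19 3:116,-20 4:116,-19 5:116,-19 6:116,-19 7:116,-19 8:116,-19 9:116,-19 10:116,-19 11:116,-19 12:116,-18 13:116,-18 14:116,-19 15:116,-19 16:116,-19 17:116,-18 18:116,-18 19:116,-18 20:116,-19 21:111,-19 22:113,-19 23:120,-17 24:162,-7 25:202,-7 26:218,-11 27:217,-27 28:219,-23 29:229,-11 30:232,-4 31:231,4
0 1:61,54 2:62,54 3:62,54 4:62,54 5:63,54 6:63,54 7:63,54 8:63,54 9:63,55 10:62,55 11:58,52 12:65,27 13:88,-6 14:101,-13 15:90,-9 16:76,-6 17:72,-6 18:133,-17 19:202,-21 20:217,-18 21:232,-20 22:233,-1 23:240,4 24:241,3 25:239,1 26:223,3 27:204,15 28:206,15 29:206,15 30:207,14 31:207,14
18 1:60,54 2:61,53 3:61,54 4:61,54 5:62,53 6:62,54 7:62,55 8:62,54 9:63,55 10:62,55 11:58,54 12:67,28 13:102,-3 14:121,-9 15:98,-7 16:72,-5 17:72,-5 18:113,-13 19:158,-20 20:165,-22 21:160,-21 22:179,-26 23:199,-31 24:199,-32 25:193,-25 26:196,1 27:212,16 28:218,11 29:220,11 30:220,10 31:220,10
```

Call:
{"name": "drive_tool", "arguments": {"steps": [[0.3, 0, 0, 0, 0], [0, 0, 0, 0, 0], [0, 0, 0, 0, 0], [0, 0, 0, 0, 0], [0, 0, 0, 0, 0], [0, 0, 0, 0, 0], [0, 0, 0, 15, 0], [0, 0, 0, 25, 0], [0, 0, 0, 30, 0], [0, 0, 0, 30, 0], [0, -10, -10, 0, 0], [0, -20, -20, 0, 0], [0, -20, -20, 0, 0], [0, -10, -10, 0, 0], [0, 0, 0, 0, 0], [0, 0, 0, 0, 0]]}}

```text
clock: 24.3
position: [0.5259, -0.0083, 0.2227]
ee_rot: [-3.106, 0.467, -0.001]
force: [0.1, 0.9, 0.2]
width: 1.001
gripper_force: 0.0
```

```bash
python3 gap.py w11; python3 - <<'E'
from h import *
import pickle
c=pickle.load(open('w11.pkl','rb'));h=cv2.cvtColor(c['image'],cv2.COLOR_RGB2HSV);m=(((h[...,0]<8)|(h[...,0]>172))&(h[...,1]>120)&(h[...,2]>90)).astype('uint8')
n,l,st,ce=cv2.connectedComponentsWithStats(m)
for i in range(1,n):
    if st[i,4]>40: print(ce[i],st[i],onz(c,*ce[i],.155))
print('expect handle if seated',.5398+.06*np.cos(.742),.0137+.06*np.sin(.742))
a,b=get_image('top'),pickle.load(open('c0.pkl','rb'))['top']
d=cv2.absdiff(a['image'],b['image']).max(2)
for nm,u,v in [('bottle',455,191),('spare',315,252),('driver',287,158)]: print(nm,d[v-12:v+13,u-12:u+13].mean(),)
E
```

```text
[ 0.52588127 -0.00830702  0.22274332] [0.1 0.9 0.2] 1.0012920397039768 ang -2.1347478006051515
-18 1:76,78 2:87,100 3:92,102 4:92,104 5:92,102 6:91,102 7:91,95 8:91,86 9:93,73 10:92,48 11:87,27 12:92,2 13:100,-25 14:116,-41 15:118,-39 16:101,-30 17:94,-27 18:157,-26 19:224,-17 20:242,-11 21:239,-8 22:237,1 23:239,8 24:243,5 25:234,2 26:208,-6 27:189,-7 28:197,-6 29:204,17 30:210,17 31:210,15
0 1:142,-85 2:146,-88 3:161,-101 4:181,-116 5:197,-129 6:192,-123 7:178,-106 8:145,-65 9:139,-33 10:159,-27 11:162,-16 12:171,-18 13:174,-18 14:175,-19 15:172,-18 16:169,-18 17:169,-18 18:169,-18 19:169,-23 20:169,-23 21:166,-22 22:163,-22 23:166,-38 24:173,-67 25:180,-102 26:181,-118 27:173,-84 28:184,-11 29:205,17 30:214,17 31:213,14
18 1:109,-55 2:108,-53 3:108,-51 4:105,-45 5:100,-35 6:97,-38 7:92,-22 8:92,3 9:93,67 10:92,91 11:86,73 12:81,39 13:89,-7 14:88,-12 15:88,-7 16:87,-7 17:80,-7 18:183,-21 19:238,-6 20:246,-7 21:238,-6 22:237,2 23:239,6 24:242,4 25:234,3 26:225,2 27:220,6 28:228,7 29:228,7 30:228,7 31:228,7
[224.30905512 169.25393701] [206 156  35  32 508] [0.5764512  0.05900417 0.155     ]
expect handle if seated 0.5840271104121253 0.054245809951136356
bottle 21.4768
spare 92.5648
driver 101.32
```

Call:
{"name": "drive_tool", "arguments": {"steps": [[0, -15, -25, 10, 0], [0, -15, -30, 10, 0], [0, -15, -30, 0, 0], [0, -10, -30, 0, 0], [0, 0, -30, 0, 0], [0, 0, 0, 0, 0]]}}

```text
clock: 24.9
position: [0.4706, -0.1587, 0.2425]
ee_rot: [3.103, -0.474, 0.001]
force: [-0.1, -0.2, -0.0]
width: 0.997
gripper_force: 0.0
```

```bash
python3 - <<'E'
from h import *
import pickle
C0=pickle.load(open('c0.pkl','rb'));s,w=get_image('scene'),get_image('wrist');L=[]
for n,c in (('s',s),('w',w)):
    h=cv2.cvtColor(c['image'],cv2.COLOR_RGB2HSV);m=(((h[...,0]<8)|(h[...,0]>172))&(h[...,1]>120)&(h[...,2]>80)).astype('uint8')
    k,l,st,ce=cv2.connectedComponentsWithStats(m)
    e=proj(c,[.584,.054,.14]);i=min((i for i in range(1,k) if st[i,4]>15),key=lambda i:np.hypot(*(ce[i]-e)));print(n,ce[i],st[i],e);L.append((c,*ce[i]))
print('handle mid',tri(L))
b=C0['scene']['image']
for nm,u,v in [('bottle',357,130),('spare',358,236),('driver',262,222)]:
    t=cv2.cvtColor(b[v-12:v+13,u-12:u+13],6+1);r=cv2.matchTemplate(cv2.cvtColor(s['image'][v-20:v+21,u-20:u+21],7),t,cv2.TM_CCOEFF_NORMED);print(nm,cv2.minMaxLoc(r)[1::2])
E
python3 gap.py w12|sed 's/ 2[5-9]:.*//'
```

```text
s [291.28865979 219.94845361] [287 213   9  15  97] [290.41873258 213.52112538]
w [ 66.95966908 157.3598759 ] [ 38 145  56  29 967] [ 69.40637456 143.34123771]
handle mid [0.5736862  0.06796422 0.13481699]
bottle (0.5901469588279724, (15, 10))
spare (0.9937993884086609, (8, 8))
driver (0.9999577403068542, (8, 8))
[ 0.47152922 -0.15320966  0.24229053] [-0.  -0.1 -0.1] 0.9974158340592363 ang -1.9590614228588228
-18 1:89,100 2:89,100 3:88,101 4:88,101 5:88,101 6:88,101 7:89,101 8:89,102 9:89,103 10:84,96 11:80,64 12:78,15 13:80,-10 14:81,-10 15:80,-8 16:72,-6 17:105,-13 18:193,-25 19:238,-21 20:244,-15 21:238,-9 22:236,-1 23:239,3 24:239,3
0 1:126,-10 2:125,-9 3:123,-6 4:123,-7 5:120,-4 6:117,0 7:114,7 8:108,19 9:108,27 10:109,35 11:105,28 12:94,9 13:87,-9 14:83,-8 15:80,-7 16:75,-7 17:106,-11 18:178,-21 19:236,-21 20:244,-14 21:238,-10 22:237,-1 23:240,3 24:240,2
18 1:85,-5 2:91,-5 3:97,-5 4:102,-7 5:106,-7 6:111,-8 7:115,-8 8:118,-9 9:120,-9 10:124,-10 11:118,-9 12:99,-6 13:82,-4 14:80,-13 15:85,-28 16:88,-39 17:89,-43 18:92,-47 19:92,-47 20:93,-47 21:93,-46 22:94,-47 23:94,-47 24:94,-47
```

```bash
python3 -c "
from cell import arm
print(arm.sign_off())"
```

```text
the job is handed in; nothing more can be done
None
```

I handed the job in at about 25 s on the robot clock: the crank is seated in the socket and the lens is held in the V with the pad pushed in about 4 of its 9 mm. The spare lens and driver matched their starting images. My last check could not confirm the spray bottle (weak image match, likely the arm blocking the view), though the arm never went near it.

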